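# Find the tired spring plunger and flag it

## Robot

A 7-joint arm with a two-finger parallel gripper is mounted at the origin on the work surface; the furniture and walls round the work are solid. World frame = base frame: x ahead of the robot, y to its left, z up, the work surface at z = 0. Lengths are in m, angles in rad, forces in N, time in s.
With the tool pointing down it reaches from about 0.425 to 0.95 m from the base axis. Payload 4.7 kg.
Tool frame: the origin (TCP) lies midway between the tips of the shut fingers; the grasp point (between the pads) lies 19 mm behind it (ctrl.pinch_z is the distance from the TCP to the grasp point, in m); z points along the fingers, y is the line along which they close (so a half turn about z gives the same grasp; the last joint's range is limited). The gripper opens to 85 mm and grips with 20 to 120 N. Pads are 22 mm wide; open, the fingers measure 114 mm over their backs; the gripper's body (76 mm by 85 mm) begins 54 mm behind the grasp point. The pads swing forward as they close: fully open they stand 13 mm farther back than shut.
Start: joints at [-1.348, 0.469, -0.049, 1.532, 0.024, 1.141, -0.082], TCP at [0.168, 0.654, 0.231] pointing down, gripper open.
Joint ranges: [-2.59, 2.59], [-0.33, 1.99], [-1.39, 1.29], [0.1, 2.45], [-1.04, 4.18], [0.21, 1.99], [-2.66, 2.66]. Speed limits (rad/s): [2.57, 2.57, 3.14, 3.14, 3.14, 3.14, 3.14].

## Interface

Orientations are given as a unit quaternion [x, y, z, w].
In Python, from plant import ctrl, snapshot, camera_params, order gives the robot as it stands. The module is installed in compiled form; this text tells all that it offers.
- The arm moves only by the tool servo_tool, never from a script. Its argument "targets" is text: rows parted by semicolons, each of 6 numbers parted by spaces: the shift along the tool's x, y, z in mm, then the turn, a rotation vector about the tool's x, y, z in degrees. In form: x y z wx wy wz; .... A call has 1 to 20 rows; each row is the pose to reach, as a shift and turn from the pose commanded when the call began, along the tool's axes at that moment; what a row does not reach only later rows make up. A row lasts 1/12 s, in which the tool goes at most 41.7 mm and 7.16 degrees, less where a joint would pass 70% of its speed; a pose out of reach is approached as far as the arm can. A call with a gripper value outside its range is refused whole. "fingers" is the finger opening in mm, from 0 to 85.4, set as the call begins (left out, the last holds). The fingers move at their own pace and stop on an object; "force" is the grip in N (left out, the last holds). Time passes only in rows, so rows that repeat a pose let the fingers close. It gives the time, the measured TCP pose, the force, the opening and the grip force at its end, in the units of the state.
- ctrl.read_state(): the state, without advancing time (a new reading comes with each control period).
- snapshot(name): name is "scene" or "top"; returns the picture (384x512x3 uint8, red, green, blue); there is no depth.
- camera_params(name): a dict with "vfov" (degrees; the focal length in pixels is half the picture's height over the tangent of half this angle, whatever the lens; pixels are square), "cx", "cy" (the principal point, pixels), "k1" (the pictures are not rectified: a ray, as slopes to the right and down, at radius r is drawn at 1 + k1 r^2 times it, then the intrinsics apply), "rvec" (rotation vector, rad) and "tvec" (3), from world to camera coordinates, as OpenCV has them. Camera axes: x right, y down, z forward; pixel columns grow to the right and rows downward; lengths in m; the calibration is good to about 2 mm. A picture is of the moment at which its call begins. camera_params takes no time and is no camera call.
- order.finish_job(): hands the job in; it is judged then, once.
The state is a dict: "time_s": time; "q": joint angles; "qd": joint speeds; "joint_efforts": joint torques, N m; "tcp_pos": TCP position; "ee_rot": TCP orientation; "wrist_force": force on the tool from outside, world axes, zero at the start; "wrist_torque": the same for the moment, N m; "finger_gap": finger opening in m; "gripper_force": force on a finger pad.
Only numpy, scipy, OpenCV 4.12 (cv2) and the standard library are available. Lean on these libraries where they do the work, as an engineer would, in place of code of your own. Each camera call takes 0.05 s, during which the arm holds its last target. There are 200 camera calls.

## Task

One of the three sprung plungers on the test stand has a tired spring. Press each plunger, in line with its axis, with the same gentle push of about 8 N and let it spring back; the red ring on its rod keeps the depth, so see which sank farthest. Then turn the selector lever to the tick of that plunger's colour, and leave the paste pot and the strip magazine where they are.

Things in the scene. Friction and masses are not known exactly. Their poses are not given: they have to be found in the camera images.
- stand: Fixed test stand: aluminium plate 120 x 190 x 10 mm (origin: centre of underside; its front looks to its -x, which points to the robot's right, so the row runs away from the robot) with three plunger cartridges side by side at x = 0, y = +58, 0, -58 mm. Coloured tabs on its front edge and above on the shield's front edge name the places: blue (+y, nearest the robot), yellow, green (farthest).
- shield_edge (a point): Middle of the front upper edge of the stand's rigid clear shield, a roof over the rear of the plungers (from here 74 mm back, 186 mm wide, 188 to 202 mm above the table, two posts at the rear corners). It bars a gripper from coming straight down on the caps: come from the stand's front, tilted about 40 degrees in line with the plungers.
- selector: Fixed fault selector: round grey base 180 mm across, 28 mm high (origin: centre of its underside, on the lever's upright axis; its -x looks to the robot's side). Coloured ticks near its rim, the stand's colours.
- lever (a joint): Angle q (rad) of the black selector lever, -0.9 to 1.5; it stays where it is left (about 1 N at the knob moves it). It points from the axis along (-cos q, -sin q) in the selector's frame. Ticks: blue q = -0.6, yellow q = 0, green q = +0.6. It starts beyond the green tick.
- lever_knob (a point): Centre of the top of the lever's red upright knob, 18 mm across, 60 mm from the lever's axis; top 84 mm above the table, its foot on the lever's arm (14 mm wide, upper face 42 mm above the table; the 26 mm hub on the axis reaches 45 mm).
- cartridge_a: One of three like cartridges, fixed on the stand and turned as it is, in any of its three places (its position tells which). Grey block with a steel barrel 34 mm across that leans 40 degrees from vertical towards the stand's -x side. Origin: centre of its underside, on the plate, 10 mm above the table.
- plunger_a (a joint): How far cartridge_a's plunger is pressed in (m): 0 out, 0.018 at its stop; it springs back. It starts to move at about 1 N; then a sound one takes 2.5 to 2.8 N per mm (2.5 to 3 mm at 8 N), the tired one 0.5 N per mm (13 to 14 mm at 8 N). Names do not tell which is tired.
- ring_a (a joint): How far the red travel ring (27 mm across, 3 mm thick) on cartridge_a's plunger rod has been pushed (m). It starts against the cap's underside at 0; the cap pushes it along the rod (0.5 N of drag) and it stays there when the plunger springs back, so it shows the deepest press so far.
- cap_a (a point): Centre of the outer face of the flat round orange cap (30 mm across) on cartridge_a's plunger, 92 mm above the table when out, 22 mm off the barrel. Outward axis (the point's z): (-0.643, 0, 0.766) in the stand's frame; press the opposite way.
- cartridge_b: One of three like cartridges, fixed on the stand and turned as it is, in any of its three places (its position tells which). Grey block with a steel barrel 34 mm across that leans 40 degrees from vertical towards the stand's -x side. Origin: centre of its underside, on the plate, 10 mm above the table.
- plunger_b (a joint): How far cartridge_b's plunger is pressed in (m): 0 out, 0.018 at its stop; it springs back. It starts to move at about 1 N; then a sound one takes 2.5 to 2.8 N per mm (2.5 to 3 mm at 8 N), the tired one 0.5 N per mm (13 to 14 mm at 8 N). Names do not tell which is tired.
- ring_b (a joint): How far the red travel ring (27 mm across, 3 mm thick) on cartridge_b's plunger rod has been pushed (m). It starts against the cap's underside at 0; the cap pushes it along the rod (0.5 N of drag) and it stays there when the plunger springs back, so it shows the deepest press so far.
- cap_b (a point): Centre of the outer face of the flat round orange cap (30 mm across) on cartridge_b's plunger, 92 mm above the table when out, 22 mm off the barrel. Outward axis (the point's z): (-0.643, 0, 0.766) in the stand's frame; press the opposite way.
- cartridge_c: One of three like cartridges, fixed on the stand and turned as it is, in any of its three places (its position tells which). Grey block with a steel barrel 34 mm across that leans 40 degrees from vertical towards the stand's -x side. Origin: centre of its underside, on the plate, 10 mm above the table.
- plunger_c (a joint): How far cartridge_c's plunger is pressed in (m): 0 out, 0.018 at its stop; it springs back. It starts to move at about 1 N; then a sound one takes 2.5 to 2.8 N per mm (2.5 to 3 mm at 8 N), the tired one 0.5 N per mm (13 to 14 mm at 8 N). Names do not tell which is tired.
- ring_c (a joint): How far the red travel ring (27 mm across, 3 mm thick) on cartridge_c's plunger rod has been pushed (m). It starts against the cap's underside at 0; the cap pushes it along the rod (0.5 N of drag) and it stays there when the plunger springs back, so it shows the deepest press so far.
- cap_c (a point): Centre of the outer face of the flat round orange cap (30 mm across) on cartridge_c's plunger, 92 mm above the table when out, 22 mm off the barrel. Outward axis (the point's z): (-0.643, 0, 0.766) in the stand's frame; press the opposite way.
- paste_pot: Bystander: white paste pot with a blue cap, 42 mm across, height 34 mm, loose on the table; origin at the centre of its underside.
- strip_magazine: Bystander: grey slotted magazine with strips, 100 x 50 x 62 mm, loose on the table; origin at the centre of its underside.

How it is judged:
On the way:
1. all three plungers have been pressed (each red ring pushed more than 1.5 mm) while the lever still stands beyond the green tick (value of joint each of ring_a, ring_b, ring_c above 0.0015 m and value of joint lever above 0.8 rad), for 0.1 s.
At the end, for the whole second after the job is handed in: All three plungers have been pressed (rings pushed more than 1.5 mm) and are sprung back out (within 2 mm); only the tired plunger's ring was pushed more than 10 mm; the lever rests within 0.13 rad (about 7 degrees) of the tick whose colour marks that plunger's place (value of joint each of ring_a, ring_b, ring_c above 0.0015 m and value of joint each of plunger_a, plunger_b, plunger_c below 0.002 m and velocity of joint lever between -0.05 and 0.05 rad/s and ((y of cartridge_a in the frame of stand between 0.038 and 0.078 m and value of joint lever between -0.73 and -0.47 rad and value of joint ring_a above 0.01 m and value of joint each of ring_b, ring_c below 0.01 m) or (y of cartridge_b in the frame of stand between 0.038 and 0.078 m and value of joint lever between -0.73 and -0.47 rad and value of joint ring_b above 0.01 m and value of joint each of ring_a, ring_c below 0.01 m) or (y of cartridge_c in the frame of stand between 0.038 and 0.078 m and value of joint lever between -0.73 and -0.47 rad and value of joint ring_c above 0.01 m and value of joint each of ring_a, ring_b below 0.01 m) or (y of cartridge_a in the frame of stand between -0.02 and 0.02 m and value of joint lever between -0.13 and 0.13 rad and value of joint ring_a above 0.01 m and value of joint each of ring_b, ring_c below 0.01 m) or (y of cartridge_b in the frame of stand between -0.02 and 0.02 m and value of joint lever between -0.13 and 0.13 rad and value of joint ring_b above 0.01 m and value of joint each of ring_a, ring_c below 0.01 m) or (y of cartridge_c in the frame of stand between -0.02 and 0.02 m and value of joint lever between -0.13 and 0.13 rad and value of joint ring_c above 0.01 m and value of joint each of ring_a, ring_b below 0.01 m) or (y of cartridge_a in the frame of stand between -0.078 and -0.038 m and value of joint lever between 0.47 and 0.73 rad and value of joint ring_a above 0.01 m and value of joint each of ring_b, ring_c below 0.01 m) or (y of cartridge_b in the frame of stand between -0.078 and -0.038 m and value of joint lever between 0.47 and 0.73 rad and value of joint ring_b above 0.01 m and value of joint each of ring_a, ring_c below 0.01 m) or (y of cartridge_c in the frame of stand between -0.078 and -0.038 m and value of joint lever between 0.47 and 0.73 rad and value of joint ring_c above 0.01 m and value of joint each of ring_a, ring_b below 0.01 m))); the robot touches nothing.
It fails at once if a plunger cartridge is pressed with more than 25 N (contact force between any of cartridge_a, cartridge_b, cartridge_c and anything else above 25 N).
It fails at once if a bystander is moved more than 30 mm (distance of any of paste_pot, strip_magazine from where it was at the start of the episode above 0.03 m).
It also fails if it takes over 67 s, if anything falls off the work surface, if the arm or the gripper's body presses on something with over 40 N, if the wrist force passes 120 N, or if a joint passes its speed limit or range.

## Working session

There is one attempt and no reset: what is moved stays moved. The work goes in short steps, Python scripts to look and compute and a tool call to move; the robot and the scene stay as the last step left them, time stands still between calls to the robot, and variables do not carry over. Pictures are saved under pics/ and viewed, at most 10 in all, crops included, and the job is handed in when it is done.

Besides the shell and the picture viewer there is one more tool, called after ">>>" in YAML: its name, and indented under it one key for each argument. servo_tool: Moves the arm, as the interface text tells. Its arguments: {"type":"object","properties":{"targets":{"type":"string"},"fingers":{"type":"number"},"force":{"type":"number"}},"required":["targets"]}

```bash
mkdir -p pics; cat > h.py <<'E'
import numpy as np, cv2
from plant import ctrl, snapshot, camera_params, order
from scipy.spatial.transform import Rotation as R
def cam(n):
    p=camera_params(n); f=192/np.tan(np.radians(p['vfov'])/2)
    return p,f,R.from_rotvec(p['rvec']).as_matrix(),np.array(p['tvec'],float)
def ray(n,u,v):
    p,f,M,t=cam(n); d=np.array([(u-p['cx'])/f,(v-p['cy'])/f]); s=d.copy()
    for _ in range(20): s=d/(1+p['k1']*(s@s))
    return -M.T@t, M.T@np.array([s[0],s[1],1])
def onz(n,u,v,z):
    o,d=ray(n,u,v); return o+d*(z-o[2])/d[2]
def two(a,b):
    (o1,d1),(o2,d2)=ray('scene',*a),ray('top',*b)
    d1/=np.linalg.norm(d1); d2/=np.linalg.norm(d2)
    s=np.linalg.lstsq(np.c_[d1,-d2],o2-o1,rcond=None)[0]
    p,q=o1+s[0]*d1,o2+s[1]*d2
    return (p+q)/2,np.linalg.norm(p-q)
def proj(n,X):
    p,f,M,t=cam(n); c=M@np.array(X)+t; s=c[:2]/c[2]; s=s*(1+p['k1']*(s@s))
    return s*f+[p['cx'],p['cy']]
def blobs(img,lo,hi,amin=8):
    h=cv2.cvtColor(img,cv2.COLOR_RGB2HSV); m=cv2.inRange(h,lo,hi)
    n,_,st,c=cv2.connectedComponentsWithStats(m)
    return [(c[i].round(1).tolist(),int(st[i,4]),st[i,:4].tolist()) for i in range(1,n) if st[i,4]>=amin]
E
python3 - <<'E'
from h import *
for n in('scene','top'):
    im=snapshot(n); cv2.imwrite(f'pics/{n}0.png',cv2.resize(im[...,::-1],(800,600),interpolation=cv2.INTER_CUBIC)); np.save(n+'0.npy',im)
    p,f,M,t=cam(n); print(n,(-M.T@t).round(3),M[2].round(3),f,p['k1'])
    print('orange',blobs(im,(8,130,120),(20,255,255))); print('red',blobs(im,(0,150,90),(5,255,255)))
    print('blue',blobs(im,(100,130,80),(125,255,255)));print('green',blobs(im,(45,100,60),(85,255,255)));print('yel',blobs(im,(22,130,120),(35,255,255)))
print(ctrl.read_state())
E
```

```text
scene [ 0.057 -0.82   0.988] [ 0.372  0.605 -0.704] 464.3562627059291 -0.050045186356386794
orange [([245.2, 159.2], 72, [241, 155, 10, 10]), ([230.4, 167.6], 79, [226, 163, 10, 10]), ([214.9, 176.6], 78, [210, 172, 10, 10]), ([186.8, 264.2], 240, [173, 251, 28, 25]), ([205.7, 365.4], 12, [201, 361, 10, 9])]
red [([418.7, 252.3], 6362, [366, 208, 107, 109]), ([377.4, 277.5], 131, [364, 252, 20, 53]), ([357.4, 264.6], 66, [353, 255, 11, 21]), ([283.1, 273.7], 97, [280, 266, 7, 17]), ([410.0, 351.3], 83, [401, 349, 20, 6])]
blue [([210.6, 144.8], 27, [206, 142, 11, 7]), ([223.4, 202.0], 32, [219, 199, 10, 7]), ([253.9, 254.4], 20, [251, 253, 7, 4]), ([338.6, 292.4], 197, [331, 285, 17, 16])]
green [([243.2, 127.7], 28, [238, 125, 11, 6]), ([252.6, 184.1], 29, [248, 181, 10, 7]), ([262.8, 281.8], 25, [260, 279, 7, 6])]
yel [([227.3, 136.1], 26, [222, 133, 11, 7]), ([368.2, 179.2], 92, [358, 174, 21, 11]), ([238.2, 193.0], 30, [234, 190, 10, 7]), ([388.1, 197.9], 79, [377, 192, 23, 12]), ([253.1, 268.8], 23, [250, 267, 7, 5]), ([203.0, 372.4], 71, [191, 359, 26, 25])]
top [ 0.317 -0.01  
[... 1214 characters left out ...]
'q': array([-1.3479077 ,  0.4693591 , -0.04858948,  1.53356025,  0.02408275,
        1.1409847 , -0.08229409]), 'qd': array([-0.00128343, -0.00288678, -0.00052524, -0.00287375, -0.00127234,
       -0.00082942,  0.00013937]), 'joint_efforts': array([ 1.22991551e-03, -5.11514533e+01, -4.66055470e-02, -2.38388693e+01,
        1.08574450e-02,  4.37663170e-03, -4.29079492e-06]), 'tcp_pos': array([0.16802369, 0.65322267, 0.23037349]), 'ee_rot': array([ 1.25550799e-01,  9.92086817e-01, -8.59084324e-04, -8.56554304e-05]), 'wrist_force': array([1.1496185 , 0.27758941, 0.39402088]), 'wrist_torque': array([-0.02307316,  0.04123854, -0.03601687]), 'gripper_force': 0.0, 'finger_gap': 0.08552583191078254}
```

View both.

View pics/scene0.png

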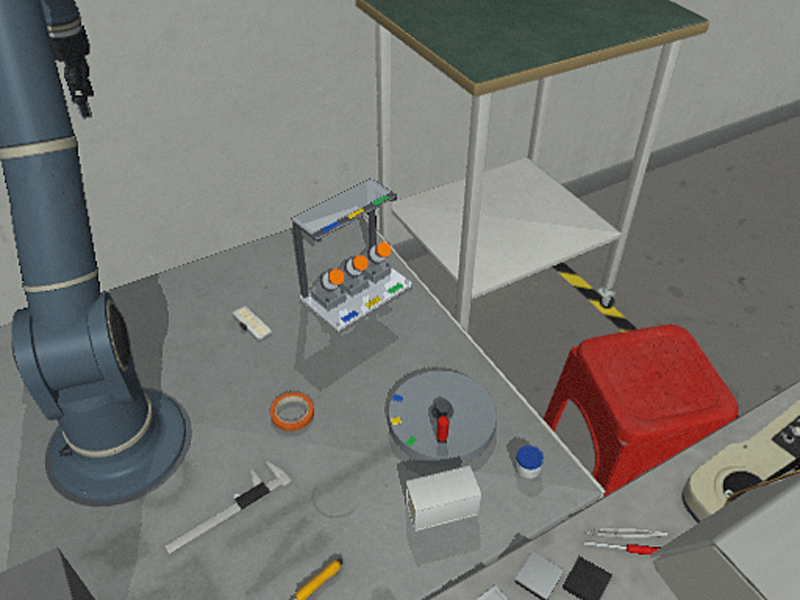

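View pics/top0.png

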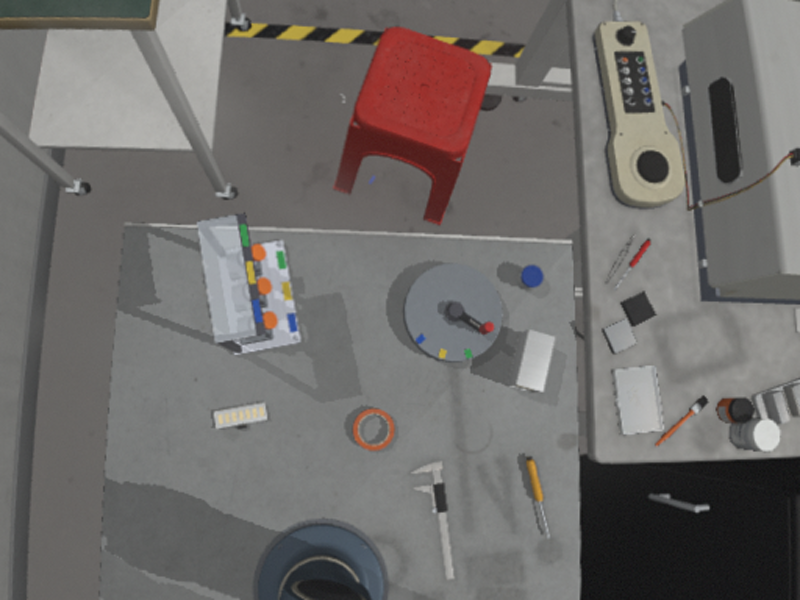

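```bash
python3 - <<'E'
from h import *
caps=[two(a,b) for a,b in [((214.9,176.6),(172.3,204.5)),((230.4,167.6),(168.6,182.6)),((245.2,159.2),(164.8,161.2))]]
for n,c in zip('BYG',caps): print('cap',n,c[0].round(4),c[1].round(4))
for n,a,b in [('tabB',(223.4,202),(186.8,206)),('tabY',(238.2,193),(183.1,185.8)),('tabG',(252.6,184.1),(179.6,166)),
 ('shB',(210.6,144.8),(164.1,198.5)),('shY',(227.3,136.1),(160.1,174.1)),('shG',(243.2,127.7),(156,150.4)),
 ('tkB',(253.9,254.4),(268.6,216.4)),('tkY',(253.1,268.8),(282.8,226.1)),('tkG',(262.8,281.8),(299.3,225.5)),
 ('knob?',(283.1,267.5),(312.7,209)),('pot',(338.6,290),(340.1,176.4))]:
    p,e=two(a,b); print(n,p.round(4),e.round(4))
E
```

```text
cap B [0.4469 0.0945 0.0917] 0.0
cap Y [0.5034 0.1067 0.0924] 0.0001
cap G [0.5599 0.1196 0.0916] 0.0002
tabB [0.454  0.0628 0.0125] 0.0002
tabY [0.5105 0.0756 0.0117] 0.0004
tabG [0.5669 0.0878 0.0123] 0.0001
shB [0.4454 0.1022 0.2026] 0.0007
shY [0.5021 0.1142 0.2028] 0.0002
shG [0.5585 0.1268 0.2029] 0.0008
tkB [ 0.4291 -0.1632  0.0293] 0.0002
tkY [ 0.4036 -0.2031  0.0305] 0.0009
tkG [ 0.4056 -0.2495  0.03  ] 0.0004
knob? [ 0.4461 -0.2731  0.0889] 0.0015
pot [ 0.5483 -0.3678  0.0396] 0.0019
```

The scene view shows the stand with its three orange caps at about (336,276), (360,263) and (383,250), and the lever knob at (442,428). The grey magazine is at (442,498) and the pot at (530,460). The triangulated caps stand at 92 mm, the tabs are 58 mm apart, and the ticks lie on a circle of about 79 mm. All of these agree with the text. Next I work out the approach pose.

```bash
cat >> h.py <<'E'
CAP=dict(B=np.array([.4469,.0945,.0917]),Y=np.array([.5034,.1067,.0920]),G=np.array([.5599,.1196,.0917]))
sy=CAP['B']-CAP['G']; sy[2]=0; sy/=np.linalg.norm(sy); fr=np.array([-sy[1],sy[0],0])  # stand -x
OUT=.643*fr+.766*np.array([0,0,1]); OUT/=np.linalg.norm(OUT)
RP=np.c_[np.cross(-sy,-OUT),-sy,-OUT]
def to(pos,Rt=None):
    s=ctrl.read_state(); R0=R.from_quat(s['ee_rot']).as_matrix()
    w=np.zeros(3) if Rt is None else np.degrees(R.from_matrix(R0.T@Rt).as_rotvec())
    return (R0.T@(np.array(pos)-s['tcp_pos'])*1000).round(1), w.round(2)
E
python3 - <<'E'
from h import *
print(fr,OUT,RP)
s=ctrl.read_state()
print(to(s['tcp_pos']+[0,0,.08])); print(to(CAP['B']+.17*OUT+[0,0,0.06],RP)); print(to(CAP['B']+.12*OUT,RP))
for uv in [(530,332),(553,334),(520,388),(545,391)]: print(onz('top',uv[0]*.64,uv[1]*.64,.062).round(3))
E
```

```text
[ 0.21683899 -0.97620738  0.        ] [ 0.13941318 -0.62763702  0.7659215 ] [[-0.16608164  0.97620738 -0.13941318]
 [ 0.74769822  0.21683899  0.62763702]
 [ 0.6429341  -0.         -0.7659215 ]]
(array([ -0. ,  -0.1, -80. ]), array([0., 0., 0.]))
(array([-458.8, -569.2,  -50.5]), array([-22.06,  35.88,  60.34]))
(array([-444.2, -540.3,   47.7]), array([-22.06,  35.88,  60.34]))
[ 0.441 -0.355  0.062]
[ 0.438 -0.397  0.062]
[ 0.343 -0.335  0.062]
[ 0.338 -0.38   0.062]
```

>>> servo_tool:
  targets: "0 0 -80 0 0 0; 0 0 -80 0 0 0; -459 -569 -60 -22.1 35.9 60.3; -459 -569 -60 -22.1 35.9 60.3; -459 -569 -60 -22.1 35.9 60.3; -459 -569 -60 -22.1 35.9 60.3; -459 -569 -60 -22.1 35.9 60.3; -459 -569 -60 -22.1 35.9 60.3; -459 -569 -60 -22.1 35.9 60.3; -459 -569 -60 -22.1 35.9 60.3; -459 -569 -60 -22.1 35.9 60.3; -459 -569 -60 -22.1 35.9 60.3; -459 -569 -60 -22.1 35.9 60.3; -459 -569 -60 -22.1 35.9 60.3; -459 -569 -60 -22.1 35.9 60.3; -459 -569 -60 -22.1 35.9 60.3; -459 -569 -60 -22.1 35.9 60.3; -459 -569 -60 -22.1 35.9 60.3; -459 -569 -60 -22.1 35.9 60.3; -459 -569 -60 -22.1 35.9 60.3"
  fingers: 0

```text
time_s: 1.77
tcp_pos: [0.4723, -0.016, 0.2905]
ee_rot: [0.59, 0.732, 0.215, -0.266]
wrist_force: [0.5, -0.9, -0.2]
finger_gap: -0.0001
gripper_force: 0.0
```

```bash
python3 - <<'E'
from h import *
s=ctrl.read_state(); print(s['q'].round(2),s['tcp_pos'],s['wrist_force'])
print(to(CAP['B']+.06*OUT,RP)); print(to(CAP['B']+.02*OUT,RP))
E
```

```text
[-0.22  0.32  0.66  1.87 -0.72  1.55  0.9 ] [ 0.4722775  -0.01604352  0.2904916 ] [ 0.53914952 -0.89450528 -0.17741413]
(array([-40.8,  -1.2, 165.2]), array([ 0.18,  0.05, -0.17]))
(array([-40.8,  -1.3, 205.2]), array([ 0.18,  0.05, -0.17]))
```

>>> servo_tool:
  targets: "-41 -1 40 0 0 0; -41 -1 80 0 0 0; -41 -1 120 0 0 0; -41 -1 150 0 0 0; -41 -1 180 0 0 0; -41 -1 200 0 0 0; -41 -1 210 0 0 0; -41 -1 215 0 0 0; -41 -1 215 0 0 0; -41 -1 215 0 0 0"

```text
time_s: 2.6
tcp_pos: [0.4478, 0.092, 0.1011]
ee_rot: [0.588, 0.733, 0.216, -0.266]
wrist_force: [1.2, -0.2, 0.7]
finger_gap: 0.0
gripper_force: 0.0
```

```bash
python3 - <<'E'
from h import *
s=ctrl.read_state(); print(s['q'].round(2),s['tcp_pos'],s['wrist_force'],s['wrist_force']@OUT)
print(to(CAP['B'],RP))
for n in('scene','top'):
    im=snapshot(n); u,v=proj(n,CAP['Y']).astype(int); c=im[v-50:v+50,u-50:u+50,::-1]; cv2.imwrite(f'pics/{n}1.png',cv2.resize(c,(500,500),interpolation=cv2.INTER_CUBIC))
a,b=[cv2.imread(f'pics/{n}1.png') for n in('scene','top')]; cv2.imwrite('pics/b1.png',cv2.resize(np.hstack([a,b]),(800,400)))
E
```

```text
[-0.28  0.52  0.51  2.14 -0.98  1.18  1.13] [0.44781829 0.09195287 0.1010951 ] [ 1.17607688 -0.19939161  0.68414944] 0.8131109351381687
(array([-4. , -0.4,  8.9]), array([ 0.15, -0.08,  0.07]))
```

View pics/b1.png

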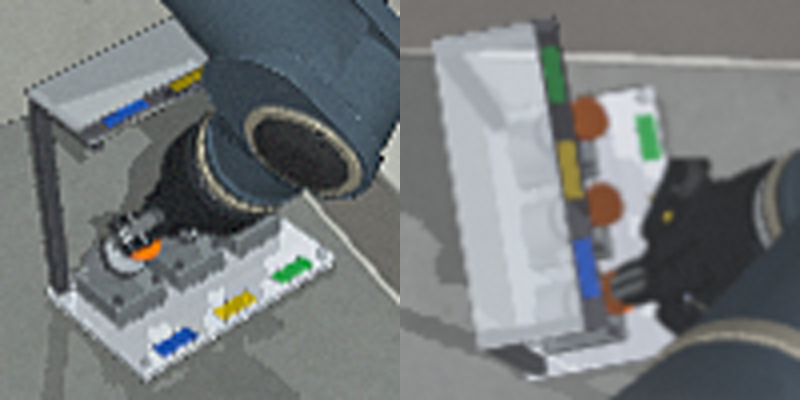

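The fingertips stand about 9 mm above the blue cap, centred between the shield's edge and the cap; the other two caps, at (588,118) and (602,205), are clear. I press gently now.

>>> servo_tool:
  targets: "-4 0 3 0 0 0; -4 0 6 0 0 0; -4 0 8 0 0 0; -4 0 10 0 0 0; -4 0 11 0 0 0; -4 0 12 0 0 0; -4 0 12 0 0 0; -4 0 12 0 0 0"

```text
time_s: 3.37
tcp_pos: [0.4463, 0.0969, 0.0887]
ee_rot: [0.588, 0.733, 0.215, -0.267]
wrist_force: [1.1, -4.0, 0.6]
finger_gap: 0.0
gripper_force: 1.8
```

```bash
cat > p.py <<'E'
import sys; from h import *
s=ctrl.read_state(); print(s['q'].round(2),s['wrist_force'].round(2),'Fout',(s['wrist_force']@OUT).round(2),'off cap (tool mm)',(RP.T@(s['tcp_pos']-CAP[sys.argv[1]])*1000).round(1))
E
python3 p.py B
```

```text
[-0.27  0.54  0.49  2.15 -0.99  1.15  1.14] [ 1.11 -3.98  0.61] Fout 3.12 off cap (tool mm) [-0.1 -0.1  3.9]
```

>>> servo_tool:
  targets: "0 0 1 0 0 0; 0 0 2 0 0 0; 0 0 2 0 0 0; 0 0 2 0 0 0"

```text
time_s: 3.7
tcp_pos: [0.446, 0.0982, 0.0871]
ee_rot: [0.588, 0.733, 0.215, -0.267]
wrist_force: [1.7, -5.3, 1.8]
finger_gap: 0.0003
gripper_force: 2.3
```

```bash
python3 p.py B
```

```text
[-0.27  0.54  0.48  2.15 -1.    1.15  1.14] [ 1.69 -5.33  1.84] Fout 4.99 off cap (tool mm) [-0.1 -0.1  6. ]
```

>>> servo_tool:
  targets: "0 0 1 0 0 0; 0 0 2 0 0 0; 0 0 3 0 0 0; 0 0 3 0 0 0; 0 0 3 0 0 0; 0 0 3 0 0 0"

```text
time_s: 4.2
tcp_pos: [0.4456, 0.0999, 0.0849]
ee_rot: [0.588, 0.733, 0.215, -0.267]
wrist_force: [1.0, -6.0, 3.1]
finger_gap: -0.0002
gripper_force: 3.0
```

```bash
python3 p.py B
```

```text
[-0.27  0.54  0.47  2.15 -1.    1.14  1.14] [ 0.99 -5.99  3.14] Fout 6.3 off cap (tool mm) [-0.1 -0.1  8.8]
```

>>> servo_tool:
  targets: "0 0 1 0 0 0; 0 0 2 0 0 0; 0 0 3 0 0 0; 0 0 4 0 0 0; 0 0 4.5 0 0 0; 0 0 4.5 0 0 0; 0 0 4.5 0 0 0"

```text
time_s: 4.78
tcp_pos: [0.4451, 0.1026, 0.0817]
ee_rot: [0.588, 0.733, 0.215, -0.267]
wrist_force: [1.7, -6.2, 4.4]
finger_gap: 0.0
gripper_force: 4.0
```

```bash
python3 p.py B; python3 -c "
from h import *
print(to(CAP['B']+.04*OUT,RP),to(CAP['Y']+.04*OUT,RP),to(CAP['Y']+.008*OUT,RP))"
```

```text
[-0.26  0.54  0.46  2.15 -1.    1.13  1.15] [ 1.66 -6.22  4.38] Fout 7.49 off cap (tool mm) [-0.1 -0.  12.9]
(array([  0.2,   0.1, -52.9]), array([ 0.12, -0.07,  0.05])) (array([  0. ,  57.9, -53.3]), array([ 0.12, -0.07,  0.05])) (array([ -0. ,  57.9, -21.3]), array([ 0.12, -0.07,  0.05]))
```

Blue behaves like the tired one (7.5 N at 13 mm). I release it slowly and move over to yellow.

>>> servo_tool:
  targets: "0 0 -5 0 0 0; 0 0 -10 0 0 0; 0 0 -15 0 0 0; 0 0 -22 0 0 0; 0 0 -40 0 0 0; 0 10 -53 0 0 0; 0 30 -53 0 0 0; 0 50 -53 0 0 0; 0 58 -53 0 0 0; 0 58 -45 0 0 0; 0 58 -35 0 0 0; 0 58 -26 0 0 0; 0 58 -20 0 0 0; 0 58 -20 0 0 0; 0 58 -20 0 0 0"

```text
time_s: 6.03
tcp_pos: [0.503, 0.1037, 0.0964]
ee_rot: [0.587, 0.733, 0.215, -0.268]
wrist_force: [0.1, -0.4, 0.2]
finger_gap: 0.0002
gripper_force: 0.0
```

```bash
python3 p.py Y
```

```text
[-0.25  0.58  0.45  2.01 -0.98  1.19  1.05] [ 0.07 -0.44  0.21] Fout 0.45 off cap (tool mm) [ 0.7 -1.  -5.2]
```

>>> servo_tool:
  targets: "-1 1 2 0 0 0; -1 1 4 0 0 0; -1 1 5 0 0 0; -1 1 6 0 0 0; -1 1 7 0 0 0; -1 1 7.5 0 0 0; -1 1 7.5 0 0 0; -1 1 7.5 0 0 0"

```text
time_s: 6.7
tcp_pos: [0.5044, 0.1069, 0.0911]
ee_rot: [0.588, 0.733, 0.216, -0.267]
wrist_force: [0.1, -4.0, 6.2]
finger_gap: -0.0001
gripper_force: 3.1
```

```bash
python3 p.py Y
```

```text
[-0.25  0.58  0.43  2.01 -0.99  1.18  1.05] [ 0.14 -4.01  6.18] Fout 7.27 off cap (tool mm) [-0.6  1.1  0.7]
```

>>> servo_tool:
  targets: "0 0 0.5 0 0 0; 0 0 0.5 0 0 0; 0 0 0.5 0 0 0"

```text
time_s: 6.95
tcp_pos: [0.5044, 0.1071, 0.0908]
ee_rot: [0.588, 0.733, 0.216, -0.267]
wrist_force: [-1.1, -3.2, 6.7]
finger_gap: 0.0001
gripper_force: 3.6
```

```bash
python3 p.py Y; python3 -c "
from h import *
print(to(CAP['G']+.04*OUT,RP),to(CAP['G']+.008*OUT,RP))"
```

```text
[-0.25  0.59  0.43  2.01 -0.99  1.18  1.05] [-1.08 -3.23  6.72] Fout 7.02 off cap (tool mm) [-0.7  1.   1. ]
(array([  0.7,  57. , -40.4]), array([ 0.12, -0.12,  0.06])) (array([ 0.7, 56.9, -8.4]), array([ 0.12, -0.12,  0.06]))
```

>>> servo_tool:
  targets: "0 0 0.8 0 0 0; 0 0 0.8 0 0 0; 0 0 0.8 0 0 0; 0 0 0.8 0 0 0"

```text
time_s: 7.28
tcp_pos: [0.5043, 0.1074, 0.0904]
ee_rot: [0.588, 0.733, 0.216, -0.267]
wrist_force: [-1.6, -4.9, 8.5]
finger_gap: -0.0
gripper_force: 4.3
```

```bash
python3 p.py Y
```

```text
[-0.25  0.59  0.43  2.02 -0.99  1.17  1.05] [-1.62 -4.87  8.51] Fout 9.35 off cap (tool mm) [-0.7  1.1  1.5]
```

Yellow gives about 9 N at roughly 3 mm, so it is sound. Next is green.

>>> servo_tool:
  targets: "0 0 -5 0 0 0; 0 0 -15 0 0 0; 0 0 -30 0 0 0; 0 10 -42 0 0 0; 0 30 -42 0 0 0; 0 50 -42 0 0 0; 0 57 -42 0 0 0; 0 57 -34 0 0 0; 0 57 -24 0 0 0; 0 57 -15 0 0 0; 0 57 -9 0 0 0; 0 57 -9 0 0 0; 0 57 -9 0 0 0"

```text
time_s: 8.37
tcp_pos: [0.5598, 0.1155, 0.096]
ee_rot: [0.587, 0.733, 0.215, -0.268]
wrist_force: [0.9, -0.9, -0.7]
finger_gap: -0.0004
gripper_force: 0.0
```

```bash
python3 p.py G
```

```text
[-0.24  0.64  0.41  1.88 -0.98  1.22  0.97] [ 0.92 -0.92 -0.68] Fout 0.18 off cap (tool mm) [-0.3 -0.9 -5.9]
```

>>> servo_tool:
  targets: "0 0 2 0 0 0; 0 0 4 0 0 0; 0 0 5 0 0 0; 0 0 6 0 0 0; 0 0 7 0 0 0; 0 0 7.5 0 0 0; 0 0 7.5 0 0 0; 0 0 7.5 0 0 0; 0 0 7.5 0 0 0"

```text
time_s: 9.12
tcp_pos: [0.56, 0.1192, 0.0913]
ee_rot: [0.588, 0.733, 0.215, -0.267]
wrist_force: [-0.8, -3.7, 5.4]
finger_gap: 0.0
gripper_force: 2.8
```

```bash
python3 p.py G
```

```text
[-0.24  0.64  0.4   1.88 -0.98  1.21  0.98] [-0.76 -3.74  5.4 ] Fout 6.37 off cap (tool mm) [-0.5 -0.   0. ]
```

>>> servo_tool:
  targets: "0 0 0.7 0 0 0; 0 0 1.2 0 0 0; 0 0 1.2 0 0 0; 0 0 1.2 0 0 0; 0 0 1.2 0 0 0"

```text
time_s: 9.53
tcp_pos: [0.5599, 0.1197, 0.0907]
ee_rot: [0.588, 0.733, 0.216, -0.267]
wrist_force: [-1.4, -3.8, 6.5]
finger_gap: -0.0
gripper_force: 3.7
```

```bash
python3 p.py G
cat >> h.py <<'E'
C=np.array([.4804,-.2235]); XS=np.array([.965,-.262]); XS/=np.linalg.norm(XS)
def knob(q,r=.06,z=.06):  # world point at lever angle q
    a=np.arctan2(-XS[1],-XS[0])+q; return np.array([C[0]+r*np.cos(a),C[1]+r*np.sin(a),z]),a
def down(yaw): # tool pointing down, tool y along azimuth yaw
    y=np.array([np.cos(yaw),np.sin(yaw),0]); z=np.array([0,0,-1.]); return np.c_[np.cross(y,z),y,z]
E

```

```text
[-0.24  0.64  0.4   1.89 -0.98  1.2   0.98] [-1.42 -3.78  6.49] Fout 7.15 off cap (tool mm) [-0.6 -0.   0.8]
```

>>> servo_tool:
  targets: "0 0 0.8 0 0 0; 0 0 0.8 0 0 0; 0 0 0.8 0 0 0; 0 0 0.8 0 0 0; 0 0 -5 0 0 0; 0 0 -20 0 0 0; 0 0 -50 0 0 0; 0 0 -90 0 0 0; 0 0 -130 0 0 0; 0 0 -170 0 0 0; 0 0 -200 0 0 0; 0 0 -220 0 0 0; 0 0 -220 0 0 0; 0 0 -220 0 0 0"

```text
time_s: 10.7
tcp_pos: [0.5904, -0.0189, 0.2586]
ee_rot: [0.588, 0.733, 0.216, -0.266]
wrist_force: [0.3, 0.6, -1.1]
finger_gap: 0.0002
gripper_force: 0.0
```

```bash
python3 - <<'E'
from h import *
s=ctrl.read_state(); print(s['tcp_pos'],s['q'].round(2))
k,a=knob(1.23,z=.2)
print(k,np.degrees(a))
for y in (a+np.pi/2,a-np.pi/2): print(to(k,down(y)))
ims=[]
for n in('scene','top'):
    im=snapshot(n); np.save(n+'2.npy',im); u,v=proj(n,CAP['Y']).astype(int); ims.append(cv2.resize(im[v-30:v+30,u-30:u+30,::-1],(400,400),interpolation=cv2.INTER_CUBIC))
cv2.imwrite('pics/rings.png',np.hstack(ims))
E
```

```text
[ 0.59040565 -0.01894819  0.25862597] [-0.09  0.53  0.51  1.63 -0.79  1.57  0.86]
[ 0.44622947 -0.27281912  0.2       ] 235.28402163130787
(array([-203.3, -195.7,  -95.1]), array([-16.34, -37.81,  45.24]))
(array([-203.3, -195.7,  -95.1]), array([  46.1 ,  -19.92, -126.16]))
```

View pics/rings.png

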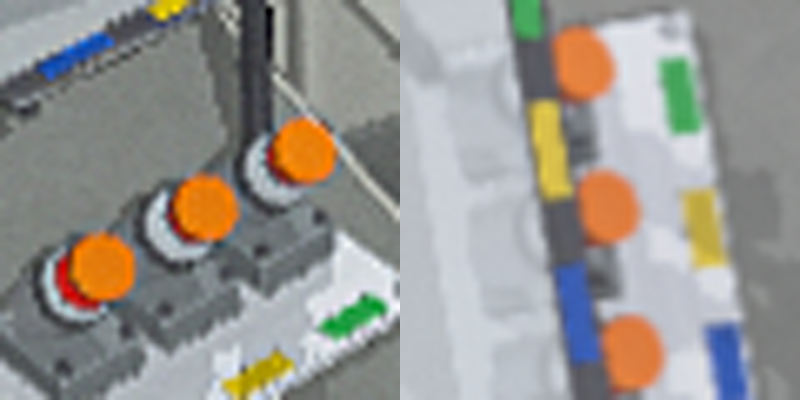

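The blue cap at (103,266) shows a wide red gap, with its ring pushed far down the rod. Yellow and green show only thin slivers. Blue is the tired one, so the lever goes to q = -0.6.

>>> servo_tool:
  targets: "-203 -196 -95 -16.3 -37.8 45.2; -203 -196 -95 -16.3 -37.8 45.2; -203 -196 -95 -16.3 -37.8 45.2; -203 -196 -95 -16.3 -37.8 45.2; -203 -196 -95 -16.3 -37.8 45.2; -203 -196 -95 -16.3 -37.8 45.2; -203 -196 -95 -16.3 -37.8 45.2; -203 -196 -95 -16.3 -37.8 45.2; -203 -196 -95 -16.3 -37.8 45.2; -203 -196 -95 -16.3 -37.8 45.2; -203 -196 -95 -16.3 -37.8 45.2; -203 -196 -95 -16.3 -37.8 45.2; -203 -196 -95 -16.3 -37.8 45.2; -203 -196 -95 -16.3 -37.8 45.2"
  fingers: 40

```text
time_s: 11.97
tcp_pos: [0.4458, -0.272, 0.1994]
ee_rot: [0.885, 0.465, -0.001, -0.001]
wrist_force: [-0.0, -0.8, -0.1]
finger_gap: 0.0399
gripper_force: 0.0
```

```bash
python3 - <<'E'
from h import *
s=ctrl.read_state(); print(s['tcp_pos'],s['q'].round(2),s['finger_gap'])
k,a=knob(1.23,z=.053); print(to(k,down(a+np.pi/2)))
E
```

```text
[ 0.44583345 -0.27200328  0.19938995] [-0.3   0.36  0.97  1.97 -0.36  1.    0.24] 0.03986709072121265
(array([ -0.5,   1.2, 146.4]), array([-0.15, -0.  ,  0.14]))
```

>>> servo_tool:
  targets: "0 1 40 0 0 0; 0 1 80 0 0 0; 0 1 105 0 0 0; 0 1 120 0 0 0; 0 1 130 0 0 0; 0 1 140 0 0 0; 0 1 146 0 0 0; 0 1 146 0 0 0; 0 1 146 0 0 0"

```text
time_s: 12.72
tcp_pos: [0.4468, -0.2725, 0.0539]
ee_rot: [0.885, 0.465, -0.0, -0.001]
wrist_force: [0.5, -0.2, 0.6]
finger_gap: 0.0402
gripper_force: 0.0
```

>>> servo_tool:
  targets: "0 0 0 0 0 0; 0 0 0 0 0 0; 0 0 0 0 0 0; 0 0 0 0 0 0"
  fingers: 22

```text
time_s: 13.05
tcp_pos: [0.4471, -0.2723, 0.054]
ee_rot: [0.885, 0.465, -0.0, -0.0]
wrist_force: [-0.6, 0.0, 0.4]
finger_gap: 0.0224
gripper_force: 0.4
```

```bash
python3 - <<'E'
from h import *
s=ctrl.read_state(); print(s['tcp_pos'],s['q'].round(2),s['finger_gap'],s['wrist_force'])
for q in np.arange(1.23,-.61,-.1): 
    k,a=knob(q,z=.053); p,w=to(k,down(a+np.pi/2)); print(round(q,2),p,w)
E
```

```text
[ 0.44707421 -0.27232688  0.05404972] [-0.11  0.57  0.77  2.08 -0.6   0.72  0.44] 0.02237093334107225 [-5.73691024e-01  2.78770491e-04  4.17836646e-01]
1.23 [-0.9 -0.4  1. ] [-0.03 -0.01  0.16]
1.13 [-0.6 -6.4  1.1] [-0.03 -0.01  5.89]
1.03 [  0.3 -12.3   1.1] [-0.03 -0.   11.62]
0.93 [  1.8 -18.1   1.1] [-0.03 -0.   17.35]
0.83 [  3.9 -23.8   1.1] [-0.03 -0.   23.08]
0.73 [  6.5 -29.2   1.1] [-0.03  0.   28.81]
0.63 [  9.7 -34.3   1.1] [-3.000e-02  0.000e+00  3.454e+01]
0.53 [ 13.3 -39.    1.1] [-3.000e-02  0.000e+00  4.026e+01]
0.43 [ 17.4 -43.4   1.1] [-3.000e-02  1.000e-02  4.599e+01]
0.33 [ 21.9 -47.4   1.1] [-3.000e-02  1.000e-02  5.172e+01]
0.23 [ 26.8 -50.8   1.1] [-3.000e-02  1.000e-02  5.745e+01]
0.13 [ 32.  -53.8   1.1] [-3.000e-02  1.000e-02  6.318e+01]
0.03 [ 37.5 -56.2   1.1] [-3.000e-02  1.000e-02  6.891e+01]
-0.07 [ 43.2 -58.1   1.1] [-3.000e-02  1.000e-02  7.464e+01]
-0.17 [ 49.1 -59.4   1.1] [-3.000e-02  2.000e-02  8.037e+01]
-0.27 [ 55.  -60.1   1.1] [-3.00e-02  2.00e-02  8.61e+01]
-0.37 [ 61.  -60.2   1.1] [-3.000e-02  2.000e-02  9.183e+01]
-0.47 [ 67.  -59.7   1.1] [-3.000e-02  2.000e-02  9.756e+01]
-0.57 [ 72.9 -58.6   1.1] [-3.0000e-02  2.0000e-02  1.0329e+02]
```

>>> servo_tool:
  targets: "-0.6 -6.4 0 0 0 5.9; 0.3 -12.3 0 0 0 11.6; 1.8 -18.1 0 0 0 17.4; 3.9 -23.8 0 0 0 23.1; 6.5 -29.2 0 0 0 28.8; 9.7 -34.3 0 0 0 34.5; 13.3 -39 0 0 0 40.3; 17.4 -43.4 0 0 0 46; 21.9 -47.4 0 0 0 51.7; 26.8 -50.8 0 0 0 57.5; 32 -53.8 0 0 0 63.2; 37.5 -56.2 0 0 0 68.9; 43.2 -58.1 0 0 0 74.6; 43.2 -58.1 0 0 0 74.6"

```text
time_s: 14.22
tcp_pos: [0.4236, -0.2027, 0.0535]
ee_rot: [0.986, -0.166, -0.001, -0.0]
wrist_force: [-0.2, 0.6, -0.0]
finger_gap: 0.0216
gripper_force: 0.0
```

```bash
python3 - <<'E'
from h import *
s=ctrl.read_state(); print(s['tcp_pos'],s['q'].round(2),s['finger_gap'],s['wrist_force'])
for q in (-.07,-.17,-.27,-.37,-.47,-.57,-.64): 
    k,a=knob(q,z=.054); p,w=to(k,down(a+np.pi/2)); print(round(q,2),p,w)
E
```

```text
[ 0.42358963 -0.20274589  0.05348928] [-0.47  0.69  1.13  2.21 -0.89  0.83 -0.65] 0.021609053097086873 [-0.18524703  0.59755741 -0.01850092]
-0.07 [ 0.5  0.9 -0.5] [0.01 0.14 0.05]
-0.17 [ 0.8 -5.1 -0.5] [0.02 0.14 5.78]
-0.27 [  1.7 -11.   -0.5] [ 0.03  0.14 11.51]
-0.37 [  3.2 -16.8  -0.5] [ 0.03  0.14 17.24]
-0.47 [  5.2 -22.4  -0.5] [ 0.04  0.14 22.97]
-0.57 [  7.8 -27.8  -0.5] [ 0.05  0.14 28.7 ]
-0.64 [ 10.  -31.5  -0.5] [ 0.05  0.14 32.71]
```

>>> servo_tool:
  targets: "0.8 -5.1 0 0 0 3; 1.7 -11 0 0 0 7; 3.2 -16.8 0 0 0 10; 5.2 -22.4 0 0 0 14; 7.8 -27.8 0 0 0 17; 10 -31.5 0 0 0 20; 10 -31.5 0 0 0 20; 10 -31.5 0 0 0 20"

```text
time_s: 14.88
tcp_pos: [0.4429, -0.1771, 0.0536]
ee_rot: [0.943, -0.334, -0.001, -0.0]
wrist_force: [-0.2, -0.0, -1.2]
finger_gap: 0.0218
gripper_force: 0.0
```

```bash
python3 - <<'E'
from h import *
s=ctrl.read_state(); print(s['tcp_pos'],s['q'].round(2),s['finger_gap'],s['wrist_force'])
print(to(knob(-.6)[0]))
d=s['tcp_pos'][:2]-C; print('tcp q',np.arctan2(d[1],d[0])-np.arctan2(-XS[1],-XS[0]),np.linalg.norm(d))
E
```

```text
[ 0.44286603 -0.17709538  0.05355747] [-0.56  0.75  1.2   2.19 -0.95  0.89 -1.01] 0.021781479418584625 [-0.16455205 -0.03206274 -1.15361749]
(array([-0.6,  1.4, -6.4]), array([0., 0., 0.]))
tcp q -0.6255757802474262 0.0596840719306626
```

>>> servo_tool:
  targets: "0 0 0 0 0 0; 0 0 0 0 0 0; 0 0 0 0 0 0; 0 0 0 0 0 0; 0 0 -20 0 0 0; 0 0 -50 0 0 0; 0 0 -90 0 0 0; 0 0 -130 0 0 0; 0 -40 -170 0 0 0; 0 -80 -200 0 0 0; 0 -120 -220 0 0 0; 0 -150 -230 0 0 0; 0 -150 -230 0 0 0; 0 -150 -230 0 0 0"
  fingers: 36

```text
time_s: 16.05
tcp_pos: [0.5414, -0.057, 0.2846]
ee_rot: [0.944, -0.331, 0.0, -0.0]
wrist_force: [0.4, -0.8, -0.1]
finger_gap: 0.0359
gripper_force: 0.0
```

```bash
python3 - <<'E'
from h import *
s=ctrl.read_state(); print(s['tcp_pos'],s['q'].round(2),s['wrist_force'])
o=[]
for n in('scene','top'):
    im=snapshot(n); print(n,'red',blobs(im,(0,150,90),(5,255,255)),'blue',blobs(im,(100,130,80),(125,255,255)))
    u,v=proj(n,[*C,.03]).astype(int); o.append(cv2.resize(im[v-50:v+50,u-50:u+50,::-1],(400,400),interpolation=cv2.INTER_CUBIC))
cv2.imwrite('pics/lever.png',np.hstack(o))
print(proj('top',knob(-.6,z=.084)[0]),proj('scene',knob(-.6,z=.084)[0]))
E
```

```text
[ 0.5413646  -0.05704148  0.28464528] [-0.9   0.4   1.24  1.82 -0.4   1.21 -1.78] [ 0.44292979 -0.83527166 -0.13047251]
scene red [([210.6, 180.1], 14, [208, 177, 7, 6]), ([418.6, 252.5], 6396, [366, 208, 107, 110]), ([261.0, 247.9], 91, [258, 241, 7, 15]), ([377.0, 276.8], 146, [363, 252, 21, 54]), ([357.4, 264.6], 67, [353, 255, 11, 21]), ([382.9, 269.9], 8, [382, 268, 3, 5]), ([410.1, 351.3], 87, [401, 349, 21, 6])] blue [([210.6, 144.8], 27, [206, 142, 11, 7]), ([223.5, 202.0], 32, [219, 199, 10, 7]), ([253.9, 254.4], 20, [251, 253, 7, 4]), ([338.6, 292.4], 198, [331, 285, 17, 16])]
top red [([276.0, 49.4], 3371, [230, 18, 84, 83]), ([292.4, 103.4], 10, [290, 102, 6, 4]), ([409.5, 161.5], 48, [404, 154, 12, 16]), ([276.7, 210.1], 31, [274, 207, 6, 7])] blue [([340.1, 176.4], 131, [334, 170, 13, 13]), ([268.6, 216.5], 18, [266, 214, 6, 6])]
[277.06875981 209.79925864] [261.05299402 242.91140901]
```

View pics/lever.png

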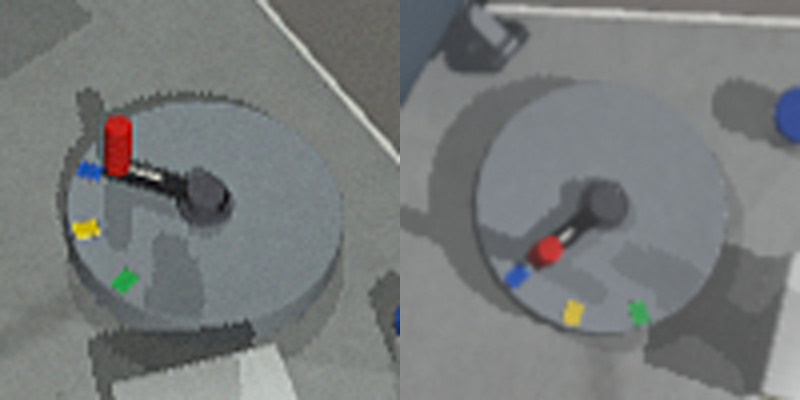

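The lever points at the blue tick: the knob at (276.7, 210.1) px against (277.1, 209.8) predicted for q = -0.6. The bystanders have not moved and the arm is clear, so I hand the job in.

```bash
python3 -c "
from plant import order
print(order.finish_job())"
```

```text
the job is handed in; nothing more can be done
None
```

I handed the job in with the lever on the blue tick: blue is the tired plunger (it sank about 13 mm at 7.5 N), while yellow and green sank only about 2–3 mm at a similar push, and the pot and magazine were left untouched; no verdict was returned.

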